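Index the code-reader arm one hole towards the loaded nest

ROBOT

A 6-joint arm with a two-finger parallel gripper is mounted at the origin on the work surface. World frame = base frame: x ahead of the robot, y to its left, z up, the work surface at z = 0. Lengths are in m, angles in rad, forces in N, time in s.
With the tool pointing down it reaches from about 0.375 to 0.975 m from the base axis. Payload 3.8 kg.
Tool frame: the origin (TCP) lies midway between the tips of the shut fingers; the grasp point (between the pads) lies 19 mm behind it; z points along the fingers, y is the line along which they close (so a half turn about z gives the same grasp; the last joint's range is limited). The gripper opens to 88 mm and grips with 3 to 60 N. Pads are 18 mm wide; open, the fingers measure 123 mm over their backs; the gripper's body (75 mm by 187 mm) begins 45 mm behind the grasp point.
Start: joints at [-1.168, 0.264, 1.604, -0, 1.274, -0.037], TCP at [0.287, -0.611, 0.239] pointing down, gripper open.
Joint ranges: [-2.63, 2.63], [-0.94, 2.18], [0.31, 2.57], [-1.31, 4.45], [0, 2.66], [-2.55, 2.55]. Speed limits (rad/s): [2.57, 2.57, 3.14, 3.14, 3.14, 3.14].

INTERFACE

Orientations are given as a rotation vector (axis times angle).
In Python, from cell import manip, inverse_kinematics, cams, order gives the robot as it stands. Calls block until the motion is done:
- manip.move_pose(position, orientation): joint-space move of the TCP to a pose.
- manip.move_linear(position, rate=0.15, rot=None): straight line of the TCP; rot=None keeps the orientation; rate is the mean speed in m/s.
- manip.set_joints(angles): joint-space move.
- manip.set_gripper(opening, force=None): finger opening in m; force is the grip in N (None keeps the last); returns when the fingers have stopped.
- manip.dwell(seconds).
- inverse_kinematics(position, orientation): joint angles nearest the present ones, or None.
- manip.state(): the state.
- cams.capture(name): name is "side" or "top"; returns a dict with "image" (480x640x3 uint8, blue, green, red), "z_map" (480x640 float32, m along the optical axis (not along the pixel's ray), 0 where there is no reading), "intrinsics" (3x3 intrinsics, pixels), "position" and "orientation" of the camera in the world. Camera axes: x right, y down, z forward; pixel columns grow to the right and rows downward; lengths in m; the calibration is good to about 2 mm. A picture is of the moment at which its call begins.
A pose or a line that the arm cannot do raises manip.IKError and nothing moves.
- order.close_job(): hands the job in; it is judged then, once.
The state is a dict: "clock": time; "joint_pos": joint angles; "joint_velocities": joint speeds; "tau": joint torques, N m; "tool_pos": TCP position; "tcp_rot": TCP orientation; "contact_force": force on the tool from outside, world axes, zero at the start; "moment": the same for the moment, N m; "gripper_width": finger opening in m; "grasp_force": force on a finger pad.
Only numpy, scipy, OpenCV 4.12 (cv2) and the standard library are available. Lean on these libraries where they do the work, as an engineer would, in place of code of your own. Each camera call takes 0.05 s, during which the arm holds its last target. There are 200 camera calls.

TASK

Swing the code reader's arm one hole over, towards the nest that holds the key frame: hook a fingertip under the pull ring, lift the spring pin out of its hole, swing the arm to the next hole and let the pin down until it is fully home there. Then take the fingers out of the ring and clear. Leave the loose things on and around the board where they are.

Things in the scene. Friction and masses are not known exactly. Their poses are not given: they have to be found in the camera images.
- fixture: Index fixture bolted down: drilled aluminium board 375 x 440 x 12 mm, steel index plate (top 30 mm above the table) and a swing arm. Origin: on the arm's vertical pivot axis, at table height. z up; -x runs from the pivot along the arm when at 0 (to the robot's right, turned up to 16 degrees); +y then points towards the robot, -y away. Board: x -305 to +70, y +-220 mm.
- pivot (a point): Point on the arm's vertical pivot axis, 30 mm above the table. A grey code reader box (70 x 56 mm, top 120 mm above the table) turns with the arm above the pivot, within 55 mm of the axis.
- index_arm (a joint): Angle of the swing arm about its pivot, rad. 0 in the middle hole, where it starts; positive swings the ring end towards fixture +y (clockwise from above). Holes at -0.48, -0.24, 0, +0.24, +0.48. Turns lightly (0.06 N m) and stays where left, but is locked while the pin is in a hole.
- index_pin (a joint): Lift of the spring pin, m: 0 fully home in a hole, 0.020 at its top stop. It clears the index plate above 0.010; let down between holes it stays 0.010 up on the plate. The spring presses down with 4 N at 0, 7 N at the top. 10 mm pin, round nose, 12 mm holes 190 mm from the pivot: it finds the hole if let down within 3 mm.
- ring (a point): Centre of the rigid steel pull ring on top of the index pin, which turns with the arm: 52 mm inside diameter, 6 mm bar, 113 mm above the table with the pin home, 168 mm from the pivot axis. It leans 50 degrees from vertical, its top towards the pivot: a finger pointing 50 degrees below level, towards the pivot, passes squarely through. Axes at joint 0 as the fixture's.
- ring_foot (a point): Where the ring is fixed to the pin: on the pin axis, 94 mm above the table with the pin home, 190 mm from the pivot. Below it the pin housing, 28 mm across, top 72 mm above the table; the arm is 34 mm wide, its top 46 mm above the table. The space behind and under the ring, towards the pivot, is free down to the arm.
- nest_loaded: Black nest tray 120 x 100 x 16 mm fixed on the board on one side of the arm, with an aluminium key frame (104 x 84 mm, rows of dark key windows) lying in it. Origin: centre of its underside. It may be on either side.
- nest_empty: The same black nest tray, empty, on the other side of the arm. Origin: centre of its underside.
- hole0 (a point): Mouth of index hole 0 (12 mm across, joint value -0.48), in the top of the index plate, 30 mm above the table.
- hole1 (a point): Mouth of index hole 1 (12 mm across, joint value -0.24), in the top of the index plate, 30 mm above the table.
- hole2 (a point): Mouth of index hole 2 (12 mm across, joint value +0.00), in the top of the index plate, 30 mm above the table.
- hole3 (a point): Mouth of index hole 3 (12 mm across, joint value +0.24), in the top of the index plate, 30 mm above the table.
- hole4 (a point): Mouth of index hole 4 (12 mm across, joint value +0.48), in the top of the index plate, 30 mm above the table.
- jar: Bystander: closed amber glass jar, 44 mm across, 55 high, on the board, loose. Origin: centre of its underside.
- gauge: Bystander: steel gauge block 50 x 30 x 22 mm, at the board's edge before the ring, loose. Origin: centre of its underside.
- collar: Bystander: plain aluminium collar, 38 mm across, 14 high, at the board's edge before the ring, loose. Origin: centre of its underside.
- wrench: Bystander: small flat wrench, 130 mm long, lying on the board, loose. Origin: under its middle.
- bottle: Bystander: white bottle, 60 mm across, 150 high, beside the board, loose. Origin: centre of its underside.
- cup: Bystander: open grey cup, 70 mm across, 70 high, beside the board, loose. Origin: centre of its underside.
- frames: Bystander: stack of aluminium key frames, 130 x 100 x 24 mm, beside the board, loose. Origin: centre of its underside.

How it is judged:
By the outcome, as a careful person would: the job done as asked, in the order asked, and still so for the second after the job is handed in, with the robot touching nothing.
It also fails if it takes over 45 s, if anything falls off the work surface, if the arm or the gripper's body presses on something with over 40 N, if the wrist force passes 120 N, or if a joint passes its speed limit or range.

## Working session

There is one attempt and no reset: what is moved stays moved. The work goes in short steps, each a Python script; the robot and the scene stay as the last script left them, time stands still between calls to the robot, and variables do not carry over. Pictures are saved under pics/ and viewed, at most 10 in all, crops included, and the job is handed in when it is done.

```bash
ls; mkdir -p pics
cat > h.py <<'E'
import numpy as np, cv2
from scipy.spatial.transform import Rotation as R
from cell import manip, inverse_kinematics, cams, order
def rot(c):
    o=np.array(c["orientation"],float)
    return o if o.shape==(3,3) else (R.from_rotvec(o).as_matrix() if o.size==3 else R.from_quat(o).as_matrix())
def cloud(c):
    K=c["intrinsics"]; z=c["z_map"].astype(float); v,u=np.mgrid[:480,:640]
    P=np.stack([(u-K[0,2])/K[0,0]*z,(v-K[1,2])/K[1,1]*z,z],-1)
    W=P@rot(c).T+np.array(c["position"]); W[z<=0]=np.nan
    return W
E
python3 - <<'E'
from h import *
import pickle
for n in("side","top"):
    c=cams.capture(n); cv2.imwrite(f"pics/{n}0.png",c["image"]); pickle.dump(c,open(f"{n}0.pkl","wb"))
    print(n,c["position"],c["orientation"],c["intrinsics"][0],(c["z_map"]>0).mean())
print(manip.state())
E
```

```text
pics
side [ 0.32423433 -0.63738703  0.53549712] [-2.10082048  0.42740307 -0.21889987] [467.92788034   0.         318.12123689] 0.952158203125
top [0.43385507 0.01159889 1.04067018] [-2.14717765  2.15401091 -0.13968295] [524.95274985   0.         313.75552933] 0.9961393229166666
{'clock': 0.1, 'joint_pos': array([-1.16792117e+00,  2.64647613e-01,  1.60521890e+00,  1.96969463e-05,
        1.27368080e+00, -3.68878397e-02]), 'joint_velocities': array([ 7.22735761e-04, -1.45572416e-03, -2.92179662e-03,  3.67612536e-05,
        1.27275287e-04,  2.83491183e-05]), 'tau': array([ 4.20503166e-04, -5.03617394e+01, -3.58071613e+01,  7.31089013e-02,
        2.32905237e-02, -3.97933684e-05]), 'tool_pos': array([ 0.28712986, -0.61019265,  0.23754286]), 'tcp_rot': array([-3.06407633e+00, -6.84796420e-01,  5.29321711e-04]), 'contact_force': array([-0.65444464,  0.65509952,  0.2031504 ]), 'moment': array([ 0.01690158, -0.008303  ,  0.02279798]), 'grasp_force': 0.0, 'gripper_width': 0.08806940572417835}
```

View pics/top0.png

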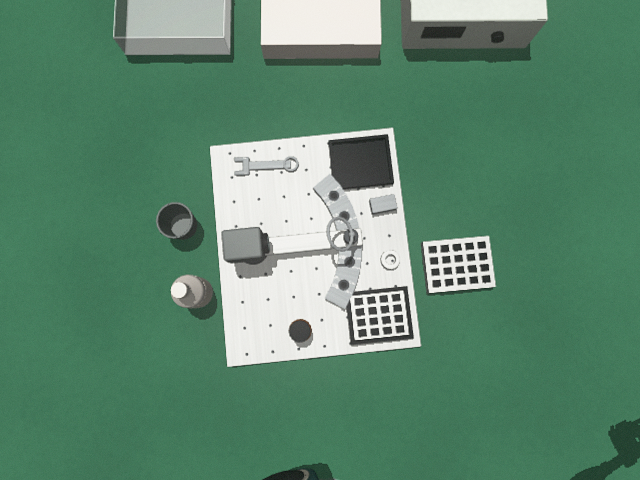

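View pics/side0.png

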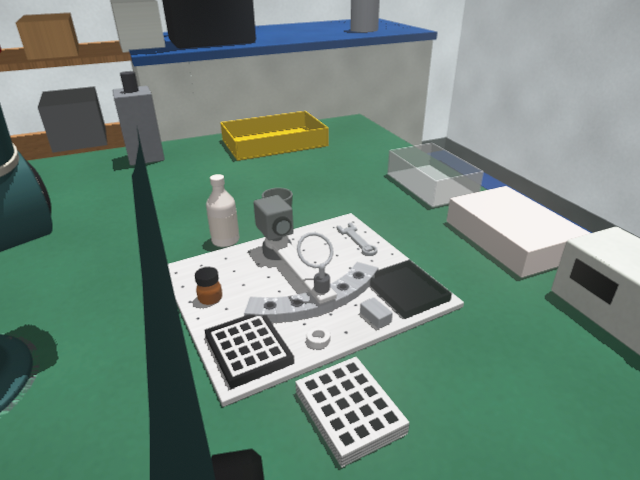

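The top view shows the near-side nest (380,316) holding the key frame, so it is on the fixture +y side and the target is hole3 (+0.24). Four index holes are visible near (334,195), (344,214), (350,261) and (344,285). The reader is at (244,245) and the ring at about (342,235).

Run:
```python
from h import *
import pickle
from scipy.optimize import least_squares
c=pickle.load(open("top0.pkl","rb")); K=c["intrinsics"]; Rm=rot(c); o=np.array(c["position"])
def ray(uv,z):
    d=Rm@np.linalg.inv(K)@np.array([*uv,1.]); return o+d*(z-o[2])/d[2]
W=cloud(c); print("board z",np.nanmedian(W[300:330,250:280,2]))
g=cv2.cvtColor(c["image"],cv2.COLOR_BGR2GRAY); H=[]
for u,v in[(334,195),(344,214),(350,261),(344,285)]:
    p=g[v-8:v+9,u-8:u+9]; m=(p<90).astype(np.uint8)
    n,l,s,ce=cv2.connectedComponentsWithStats(m); k=1+np.argmax(s[1:,4]); uv=ce[k]+[u-8,v-8]
    H.append(ray(uv,.03)); print(uv,s[k],H[-1],W[int(uv[1]),int(uv[0])])
H=np.array(H)[:,:2]
# model: hole i at pivot + 190*(direction); arm dir at 0 = -ex; positive -> toward +y(fixture)
q=np.array([-.48,-.24,.24,.48])
def pred(x,q):   # clockwise from above => world angle of arm = a - q
    a=x[2]-q; return x[:2]+.19*np.stack([np.cos(a),np.sin(a)],-1)
s=least_squares(lambda x:(pred(x,q)-H).ravel(),[.45,.1,-1.5])
print("pivot,angle",s.x,"res mm",s.fun*1e3)
x=s.x; a=x[2]; d=np.array([np.cos(a),np.sin(a)])
print("pred ring",x[:2]+.168*d,"hole2",x[:2]+.19*d)
cor=np.array([ray(p,.012)[:2] for p in[(211,146),(393,128),(420,347),(228,366)]])
print("board edge angles",[np.arctan2(*(cor[j]-cor[i])[::-1]) for i,j in((0,1),(3,2))],np.linalg.norm(cor[1]-cor[0]),np.linalg.norm(cor[2]-cor[1]))
ex=(cor[0]-cor[1]+cor[3]-cor[2]);ex/=np.linalg.norm(ex);print("pivot from board centre",cor.mean(0)+ex*.1175)
for n in("top","side"):
    c=pickle.load(open(n+"0.pkl","rb"));W=cloud(c).reshape(-1,3)
    r=W-np.array([*(x[:2]),0]);al=r[:,:2]@d;t=r[:,:2]@np.array([-d[1],d[0]])
    m=(W[:,2]>.098)&(W[:,2]<.145)&(al>.1)&(al<.23)&(abs(t)<.05)
    print(n,m.sum(),"along",al[m].min(),al[m].max(),"t",t[m].min(),t[m].max(),"z",W[m,2].min(),W[m,2].max())
    # circle: fit in ring plane coords
    u=(W[m,2]-.113)*np.cos(np.radians(50))-(al[m]-.168)*np.sin(np.radians(50)); w=(W[m,2]-.113)*np.sin(np.radians(50))+(al[m]-.168)*np.cos(np.radians(50))
    f=least_squares(lambda p:np.hypot(t[m]-p[0],u-p[1])-p[2],[0,0,.029],loss="soft_l1",f_scale=.002).x
    print(" ring fit t,u,rad",f,"plane off",np.median(w))
    # reader
# IK
th=np.radians(50); D=np.array([-d[0]*np.cos(th),-d[1]*np.cos(th),-np.sin(th)])
ring=np.array([*(x[:2]+.168*d),.113])
for sg in(1,-1):
    for q in(0,.24):
        aa=a-q; dd=np.array([np.cos(aa),np.sin(aa)]);D=np.array([*(-dd*np.cos(th)),-np.sin(th)])
        y=sg*np.array([-dd[1],dd[0],0]);M=np.stack([np.cross(y,D),y,D],1);rv=R.from_matrix(M).as_rotvec()
        ring=np.array([*(x[:2]+.168*dd),.113])
        for off in(-.12,.02): print(sg,q,off,inverse_kinematics(ring+off*D,rv))
```

```text
board z 0.012189543977549011
[333.55 194.8 ] [ 4  4  8  8 40] [ 0.65343171 -0.02391893  0.03      ] [ 0.65427374 -0.02273253  0.03349399]
[344.41935484 214.96774194] [ 5  6  8  7 31] [ 0.61317177 -0.04482714  0.03      ] [ 0.61532122 -0.04409852  0.02872852]
[348.86 261.28] [ 3  4  9  9 50] [ 0.52243628 -0.05242715  0.03      ] [ 0.52298171 -0.05077256  0.03002226]
[343.21621622 284.37837838] [ 4  4  7  7 37] [ 0.47802398 -0.04107485  0.03      ] [ 0.4786905  -0.04059919  0.03132109]
pivot,angle [ 0.55001816  0.13518341 -1.4757876 ] res mm [-0.08354873 -0.34328613 -0.68590086  0.57313734  0.12996211 -0.39579502
  0.63948748  0.16594381]
pred ring [ 0.56595563 -0.03205892] hole2 [ 0.56804268 -0.0539597 ]
board edge angles [np.float64(-1.4729357736175677), np.float64(-1.4767858782340961)] 0.3711458112327117 0.43899302239145505
pivot from board centre [0.54788089 0.13405078]
top 272 along 0.14211936803901332 0.1919750012782909 t -0.03272528790122235 0.029333841162485625 z 0.09800571724924967 0.13761642446656652
 ring fit t,u,rad [-0.00164095  0.00289104  0.02864108] plane off 0.00154377
[... 222 characters left out ...]
4570691901794756
1 0 -0.12 [-0.53941655  0.35461376  1.70347811  0.5443183   1.54874687 -0.77868542]
1 0 0.02 [-0.42406056  0.39834855  1.8713859   0.61411624  1.31938164 -0.81445216]
1 0.24 -0.12 [-0.63342476  0.18530837  1.91959912  0.60956553  1.44006322 -0.69723844]
1 0.24 0.02 [-0.48745964  0.26715779  2.05442393  0.70793708  1.19739828 -0.73822841]
-1 0 -0.12 [-0.53941655  0.35461376  1.70347811  0.5443183   1.54874687  2.36290723]
-1 0 0.02 [-0.42406056  0.39834855  1.8713859   0.61411624  1.31938164  2.32714049]
-1 0.24 -0.12 [-0.63342476  0.18530837  1.91959912  0.60956553  1.44006322  2.44435421]
-1 0.24 0.02 [-0.48745964  0.26715779  2.05442393  0.70793708  1.19739828  2.40336425]
```

The geometry is consistent: hole fit within 0.7 mm, ring radius 28.6 mm, and the ring within 3 mm of the prediction. Next: shut the gripper, approach and look.

```bash
cat >> h.py <<'E'
P=np.array([.55002,.13518]); A0=-1.47579; TH=np.radians(50)
def frame(q):
    a=A0-q; d=np.array([np.cos(a),np.sin(a)]); D=np.array([*(-d*np.cos(TH)),-np.sin(TH)])
    y=np.array([-d[1],d[0],0]); rv=R.from_matrix(np.stack([np.cross(y,D),y,D],1)).as_rotvec()
    return np.array([*(P+.168*d),.113]),D,rv
def st(tag=""):
    s=manip.state(); print(tag,round(s["clock"],2),np.round(s["tool_pos"],4),"F",np.round(s["contact_force"],1),flush=True); return s
E
python3 - <<'E'
from h import *
manip.set_gripper(0.0)
r,D,rv=frame(0)
manip.move_pose(r-.12*D,rv); st("pre")
manip.move_linear(r-.02*D,rate=.12); manip.dwell(.2); st("near")
c=cams.capture("side"); t=cams.capture("top")
W=[cv2.resize(c["image"][180:330,220:420],(800,600)),cv2.resize(t["image"][180:300,280:440],(800,600))]
cv2.imwrite("pics/near.png",np.hstack([cv2.resize(w,(400,300)) for w in W]))
E
```

```text
pre 3.45 [ 0.5733 -0.1098  0.2051] F [-0.6  0.6 -0.4]
near 4.63 [ 0.5678 -0.0455  0.129 ] F [ 1.1  0.1 -0. ]
```

View pics/near.png

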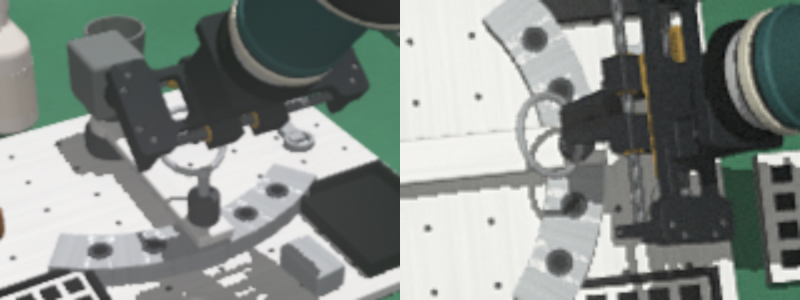

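The fingertip (left crop about (190,140), right crop about (575,130)) is lined up with the ring. It sits 1–3 mm to the far side, matching the ring fit offset. I'll shift 1.5 mm toward the robot and insert with force checks.

```bash
cat >> h.py <<'E'
T0=-.0015
def tang(q): a=A0-q; return np.array([-np.sin(a),np.cos(a),0])
E
python3 - <<'E'
from h import *
r,D,rv=frame(0); r=r+T0*tang(0)
ok=True
for s in(-.012,-.004,.004,.012,.022):
    manip.move_linear(r+s*D,rate=.06); f=st(s)["contact_force"]
    if np.linalg.norm(f)>6: ok=False;print("contact");break
if ok:
    for k in range(1,10):
        manip.move_linear(r+.022*D+np.array([0,0,.002*k]),rate=.04); f=st(2*k)["contact_force"]
        if f[2]<-3: break
c=cams.capture("side"); t=cams.capture("top")
cv2.imwrite("pics/in.png",np.hstack([cv2.resize(c["image"][180:330,220:420],(400,300)),cv2.resize(t["image"][180:300,280:440],(400,300))]))
E
```

```text
-0.012 5.02 [ 0.5645 -0.0394  0.1216] F [0.7 0.5 1.7]
-0.004 5.3 [ 0.5643 -0.0343  0.1156] F [0.5 0.3 0.7]
0.004 5.58 [ 0.5638 -0.0292  0.1095] F [-0.7 -0.9 -0. ]
0.012 5.87 [ 0.5633 -0.0241  0.1034] F [-0.8 -0.2 -0.4]
0.022 6.18 [ 0.5626 -0.0177  0.0957] F [0.4 0.1 0.2]
2 6.43 [ 0.5634 -0.0183  0.0985] F [ 0.6  0.1 -0.1]
4 6.68 [ 0.5633 -0.0183  0.1004] F [0.  0.7 0.2]
6 6.93 [ 0.5633 -0.0182  0.1023] F [-0.3 -0.2  0.3]
8 7.18 [ 0.5632 -0.0181  0.1043] F [ 0.8 -0.1 -0.2]
10 7.43 [ 0.5632 -0.0182  0.1063] F [ 0.3 -0.6 -0.5]
12 7.68 [ 0.5632 -0.0182  0.1083] F [ 0.3  0.5 -0.8]
14 7.93 [ 0.5633 -0.0182  0.1103] F [0.  1.  1.2]
16 8.18 [ 0.5631 -0.0181  0.1122] F [-0.2  0.1  0.5]
18 8.43 [ 0.5629 -0.0183  0.1138] F [ 0.3 -1.2 -1.8]
```

View pics/in.png

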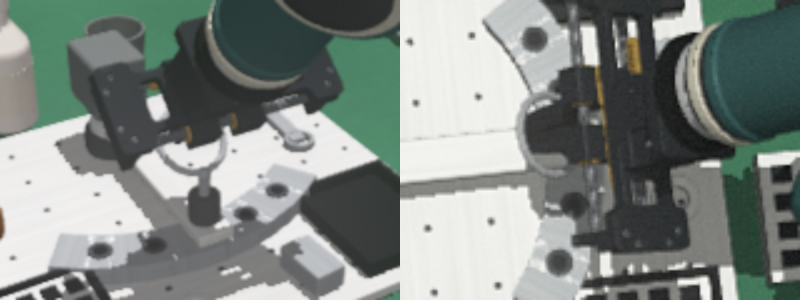

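The fingers are through the ring and just touching its upper bar (left crop about (195,130)). Lift on in steps.

Run:
```python
from h import *
r,D,rv=frame(0); r=r+T0*tang(0)
z0=None
for k in range(20,44,2):
    manip.move_linear(r+.022*D+np.array([0,0,.001*k]),rate=.04); manip.dwell(.1); f=st(k)["contact_force"]
    if z0 is None and f[2]<-2.5: z0=k
    if z0 and k>=z0+13 or f[2]<-16: break
c=cams.capture("side"); t=cams.capture("top")
cv2.imwrite("pics/up.png",np.hstack([cv2.resize(c["image"][180:330,220:420],(400,300)),cv2.resize(t["image"][180:300,280:440],(400,300))]))
```

```text
20 8.88 [ 0.563  -0.0183  0.1157] F [ 0.5 -1.2 -4.7]
22 9.23 [ 0.5631 -0.0183  0.1181] F [ 0.4 -2.1 -4.8]
24 9.58 [ 0.5632 -0.0182  0.1202] F [ 0.4 -1.3 -5.7]
26 9.93 [ 0.5631 -0.0182  0.1221] F [ 0.1 -2.6 -5. ]
28 10.28 [ 0.5631 -0.0182  0.1241] F [ 0.5 -2.1 -5.6]
30 10.63 [ 0.5631 -0.0181  0.1261] F [-0.2 -2.8 -6.5]
32 10.98 [ 0.5631 -0.0181  0.1281] F [-0.2 -1.8 -6.4]
34 11.33 [ 0.5631 -0.0182  0.1301] F [-0.  -2.1 -6.4]
```

View pics/up.png

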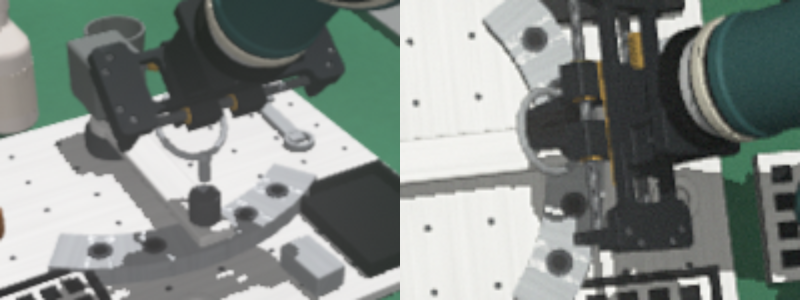

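Lifted about 15 mm (6.4 N, matching the spring). Swing along the arc to +0.24.

Run:
```python
from h import *
import pickle
for q in np.linspace(.04,.24,6):
    r,D,rv=frame(q); manip.move_linear(r+T0*tang(q)+.022*D+[0,0,.034],rate=.04,rot=rv); f=st(round(q,3))["contact_force"]
    if abs(f[:2]).max()>12: print("stuck?");break
manip.dwell(.2)
c=cams.capture("side"); t=cams.capture("top"); pickle.dump((c,t),open("sw.pkl","wb"))
cv2.imwrite("pics/sw.png",np.hstack([cv2.resize(c["image"][180:330,220:420],(400,300)),cv2.resize(t["image"][180:300,280:440],(400,300))]))
# arm angle from white arm/ring points: housing and ring in top cloud
for n,cc in(("side",c),("top",t)):
    W=cloud(cc).reshape(-1,3);g=cc["image"].reshape(-1,3).astype(int); rr=W[:,:2]-P; rad=np.hypot(*rr.T); ang=A0-np.arctan2(rr[:,1],rr[:,0])
    for lo,hi,r0,r1 in((.040,.050,.07,.17),(.06,.076,.174,.206)):
        m=(W[:,2]>lo)&(W[:,2]<hi)&(rad>r0)&(rad<r1)&(abs(ang-.2)<.35)
        if m.sum()>5: print(n,lo,m.sum(),"ang med",np.median(ang[m]),"range",np.percentile(ang[m],[5,95]))
```

```text
0.04 11.73 [ 0.5565 -0.0187  0.1301] F [-0.  -2.5 -6.4]
0.08 12.03 [ 0.5505 -0.0189  0.1302] F [-0.9 -3.6 -6.1]
0.12 12.33 [ 0.5445 -0.0188  0.1301] F [-0.1 -4.8 -6.4]
0.16 12.63 [ 0.5382 -0.0185  0.1301] F [ 0.6 -5.5 -6.2]
0.2 12.93 [ 0.5318 -0.0179  0.13  ] F [-0.5 -4.9 -7.5]
0.24 13.23 [ 0.5257 -0.0172  0.13  ] F [-0.1 -5.8 -6. ]
side 0.04 369 ang med 0.2959008021110019 range [0.10636636 0.40888654]
side 0.06 226 ang med 0.2450553468116391 range [0.1824592  0.30004346]
top 0.04 742 ang med 0.27373433324864516 range [0.10974983 0.41660998]
```

View pics/sw.png

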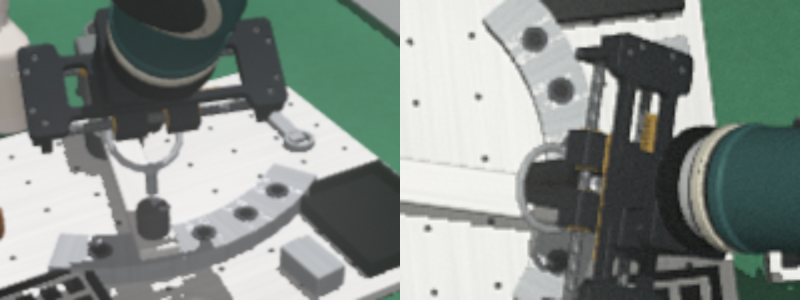

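The arm has swung: three free holes now show on the far side (left crop), the ring is centred on the fingers, and the housing measures about 0.245 rad. Let the pin down; if it seats, the load should persist to about k=20.

Run:
```python
from h import *
q=.24; r,D,rv=frame(q); r=r+T0*tang(q)
for k in(31,28,26,24,22,20,18,16):
    manip.move_linear(r+.022*D+[0,0,.001*k],rate=.04); manip.dwell(.1); f=st(k)["contact_force"]
```

```text
31 13.88 [ 0.5261 -0.0172  0.1271] F [-0.2 -6.6 -6.3]
28 14.23 [ 0.5262 -0.0172  0.1241] F [-1.5 -5.6 -5.9]
26 14.58 [ 0.5264 -0.0172  0.1223] F [-0.9 -5.5 -4.9]
24 14.93 [ 0.5264 -0.0172  0.1203] F [-0.3 -5.9 -5.2]
22 15.28 [ 0.5264 -0.0172  0.1184] F [-1.2 -7.  -5.4]
20 15.63 [ 0.5264 -0.0172  0.1165] F [-0.1 -5.5 -5. ]
18 15.98 [ 0.5265 -0.0172  0.1145] F [-1.8 -6.  -4.7]
16 16.33 [ 0.5268 -0.0168  0.1134] F [-1.1 -5.4 -1. ]
```

The spring load held down to k≈17, so the pin went into the hole. Lower to the ring centre, check, and withdraw.

Run:
```python
from h import *
q=.24; r,D,rv=frame(q); r=r+T0*tang(q)
for k in(12,8,4,1):
    manip.move_linear(r+.022*D+[0,0,.001*k],rate=.04); f=st(k)["contact_force"]
manip.dwell(.2); f=st("settled")["contact_force"]
if np.linalg.norm(f)<4:
    for s in(.01,0,-.01,-.03,-.06,-.12):
        manip.move_linear(r+s*D+[0,0,.001],rate=.06 if s>-.03 else .12); f=st(s)["contact_force"]
        if np.linalg.norm(f)>8: print("stop");break
```

```text
12 16.58 [ 0.5265 -0.0158  0.1091] F [ 0.8  0.3 -0.1]
8 16.83 [ 0.5261 -0.0164  0.1041] F [0.5 0.2 0.7]
4 17.08 [ 0.5261 -0.0167  0.0998] F [-0.1  0.2 -0.9]
1 17.33 [ 0.5261 -0.0168  0.0969] F [0.3 0.  0.6]
settled 17.53 [ 0.5263 -0.0169  0.0972] F [-0.9  1.3  0.8]
0.01 17.88 [ 0.5257 -0.0251  0.107 ] F [-0.4 -0.8  0.4]
0 18.2 [ 0.5246 -0.0313  0.1144] F [-0.   0.8 -0. ]
-0.01 18.52 [ 0.5237 -0.0376  0.1221] F [0.8 0.9 0.2]
-0.03 18.83 [ 0.522  -0.0504  0.1374] F [-0.3 -0.2 -0.2]
-0.06 19.23 [ 0.5189 -0.0692  0.1601] F [-0.  -1.2 -0.4]
-0.12 19.88 [ 0.5129 -0.107   0.2055] F [ 0.1 -0.   0.6]
```

Clear. Move off and verify ring height and bystanders.

Run:
```python
from h import *
s=manip.state()["tool_pos"]; manip.move_linear(np.array(s)+[0,-.06,.06],rate=.15)
manip.set_joints([-1.168,.264,1.604,0,1.274,-.037]); manip.dwell(.3); st("home")
import pickle
from scipy.optimize import least_squares
for n in("side","top"):
    c=cams.capture(n); cv2.imwrite(f"pics/{n}_end.png",c["image"])
    for q,cc in((0,pickle.load(open(n+"0.pkl","rb"))),(.24,c)):
        W=cloud(cc).reshape(-1,3);d=np.array([np.cos(A0-q),np.sin(A0-q)]);al=(W[:,:2]-P)@d;t=(W[:,:2]-P)@np.array([-d[1],d[0]])
        m=(W[:,2]>.098)&(W[:,2]<.16)&(al>.1)&(al<.23)&(abs(t)<.05)
        u=(W[m,2]-.113)*np.cos(TH)-(al[m]-.168)*np.sin(TH)
        f=least_squares(lambda p:np.hypot(t[m]-p[0],u-p[1])-p[2],[0,0,.029],loss="soft_l1",f_scale=.002).x
        h=(W[:,2]>.06)&(W[:,2]<.085)&(al>.17)&(al<.21)&(abs(t)<.03)
        print(n,q,"ring fit",np.round(f,4),"ztop",np.percentile(W[m,2],[95,99]).round(4),"zmed",np.median(W[m,2]).round(4))
    d0=pickle.load(open(n+"0.pkl","rb"))["image"]
    df=cv2.absdiff(d0,c["image"]).max(2)>40
    k,l,sg,ce=cv2.connectedComponentsWithStats(df.astype(np.uint8)); print([tuple(x) for x in sg[1:] if x[4]>12])
```

```text
home 22.68 [ 0.2877 -0.6104  0.2386] F [ 0.4 -0.5  0.2]
side 0 ring fit [-0.001   0.0002  0.0286] ztop [0.1331 0.1347] zmed 0.1174
side 0.24 ring fit [ 0.0006 -0.0001  0.0284] ztop [0.1332 0.1344] zmed 0.1173
[(np.int32(139), np.int32(118), np.int32(13), np.int32(45), np.int32(244)), (np.int32(136), np.int32(155), np.int32(2), np.int32(9), np.int32(13)), (np.int32(146), np.int32(164), np.int32(122), np.int32(316), np.int32(2536)), (np.int32(132), np.int32(167), np.int32(25), np.int32(313), np.int32(2482)), (np.int32(254), np.int32(200), np.int32(5), np.int32(27), np.int32(84)), (np.int32(272), np.int32(222), np.int32(6), np.int32(12), np.int32(34)), (np.int32(287), np.int32(229), np.int32(7), np.int32(8), np.int32(22)), (np.int32(271), np.int32(233), np.int32(65), np.int32(80), np.int32(2011)), (np.int32(271), np.int32(238), np.int32(23), np.int32(34), np.int32(242)), (np.int32(282), np.int32(243), np.int32(10), np.int32(11), np.int32(44)), (np.int32(254), np.int32(245), np.int32(8), np.int32(4), np.int32(14)), (np.int32(247), np.int32(248), np.int32(7), np.int32(12), np.int32(30)), 
[... 623 characters left out ...]
np.int32(25), np.int32(15), np.int32(79)), (np.int32(249), np.int32(227), np.int32(15), np.int32(12), np.int32(45)), (np.int32(265), np.int32(233), np.int32(8), np.int32(13), np.int32(28)), (np.int32(220), np.int32(246), np.int32(4), np.int32(10), np.int32(23)), (np.int32(259), np.int32(247), np.int32(3), np.int32(9), np.int32(20)), (np.int32(223), np.int32(255), np.int32(33), np.int32(24), np.int32(183)), (np.int32(251), np.int32(257), np.int32(7), np.int32(3), np.int32(14)), (np.int32(635), np.int32(413), np.int32(5), np.int32(6), np.int32(20)), (np.int32(615), np.int32(420), np.int32(16), np.int32(9), np.int32(70)), (np.int32(627), np.int32(433), np.int32(10), np.int32(14), np.int32(76))]
```

View pics/side_end.png

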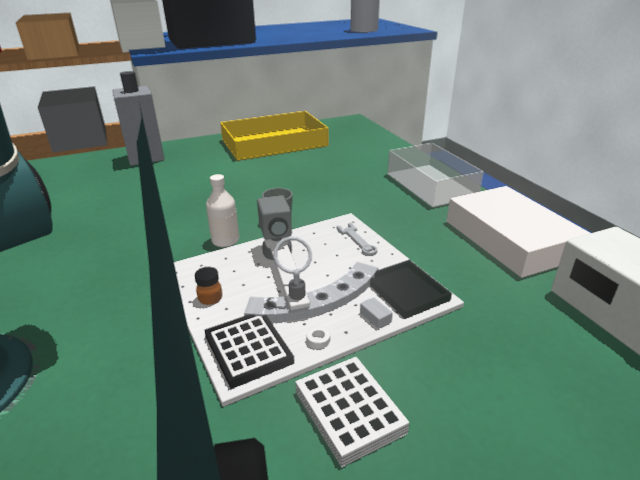

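The ring at (293,256) is at the same height as at the start, so the pin is home at +0.24. Outside the arm and the robot itself, nothing in the pictures changed.

```bash
python3 -c "
from h import *
print(order.close_job())"
```

```text
the job is handed in; nothing more can be done
None
```

The reader's arm is now one hole over, in hole3 (+0.24), towards the nest with the key frame; the pin is fully home, the fingers are clear, the loose things were not moved, and the job is handed in at about 23 s.

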